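# Release a finished tile from its T-slot fixture

### The arm

A 6-joint arm with a two-finger parallel gripper is mounted at the origin on the work surface. World frame = base frame: x ahead of the robot, y to its left, z up, the work surface at z = 0. Lengths are in m, angles in degrees, forces in N, time in s.
With the tool pointing down it reaches from about 0.35 to 0.875 m from the base axis. Payload 4.2 kg.
Tool frame: the origin (TCP) lies at the centre of the arm's flange, where the gripper is bolted on; the fingertips stand 182 mm ahead of it and the grasp point (between the pads) lies 164 mm ahead of it (r.nose_length is the distance from the TCP to the fingertips, in m); z points along the fingers, y is the line along which they close (so a half turn about z gives the same grasp; the last joint's range is limited). The gripper opens to 87 mm and grips with 3 to 60 N. Pads are 19 mm wide; open, the fingers measure 117 mm over their backs; the gripper's body (75 mm by 190 mm) begins 51 mm behind the grasp point.
Start: joints at [79.618, 22.042, 0.453, 0, -68.411, -14.817], TCP at [0.266, 0.566, 0.405] pointing down, gripper open.
Joint ranges: [-179.83, 179.83], [-69.29, 118.12], [-61.27, 80.66], [-181.25, 117.63], [-171.15, -9.14], [-177.46, 177.46]. Speed limits (degrees/s): [159.86, 159.86, 180, 180, 180, 180].

### API

Orientations are given as a 3x3 rotation matrix whose columns are the frame's x, y, z axes.
In Python, from station import r, vision gives the robot as it stands. The module is installed in compiled form; this text tells all that it offers.
- The arm moves only by the shell command python3 -m creep 'ROWS'. ROWS is JSON, a list of rows, each a list of 7 numbers: the opening, from -1 (shut) to 1 (fully open), then the shift along the tool's x, y, z in mm, then the turn, a rotation vector about the tool's x, y, z in degrees. A call has 1 to 8 rows; each row is the pose to reach, as a shift and turn from the pose commanded when the call began, along the tool's axes at that moment; what a row does not reach only later rows make up. A row lasts 1/12 s, in which the tool goes at most 41.7 mm and 7.16 degrees, less where a joint would pass 70% of its speed; a pose out of reach is approached as far as the arm can. A call with a gripper value outside its range is refused whole. The fingers move at their own pace and stop on an object; the grip force is fixed at half the most. Time passes only in rows, so rows that repeat a pose let the fingers close. It gives the time, the measured TCP pose, the force, the opening and the grip force at its end, in the units of the state.
- r.sense(): the state, without advancing time (a new reading comes with each control period).
- vision.capture(name): name is "scene" or "top" or "wrist"; returns (picture, depth): 400x640x3 uint8, red, green, blue; 400x640 float32, m along the optical axis (not along the pixel's ray), 0 where there is no reading.
- vision.camera_model(name): a dict with "vertical_fov" (degrees; the focal length in pixels is half the picture's height over the tangent of half this angle, whatever the lens; pixels are square), "cx", "cy" (the principal point, pixels), "distortion" ([k1, k2, p1, p2, k3] as OpenCV has them; the pictures are not rectified), "extrinsics" (4x4, takes a point from camera to world coordinates); the wrist camera has in their place "mount" (4x4, takes a point from camera to tool coordinates, whose origin is the TCP and whose axes are the flange's). Camera axes: x right, y down, z forward; pixel columns grow to the right and rows downward; lengths in m; the calibration is good to about 2 mm. A picture is of the moment at which its call begins: read the wrist's pose just before it. camera_model takes no time and is no camera call.
- r.finish_job(): hands the job in; it is judged then, once.
Trained networks look in the newest picture that a camera, given by its name, has taken for a name from the list of things; names that differ only in an ending like _2 or _b are one class to them, and where a whole thing is asked for, a point or a joint stands for the part that bears it (a point fixed in the world has none). Each returns a list of dicts, best first, with "conf" (0 to 1); they miss things now and then, are a little off and sometimes report something else, mostly with a low value. They report only what shows in the picture. A call takes as long as a camera call.
- vision.find_in(camera, thing): "uv" ([column, row] in pixels, amid what is visible of it).
- vision.cut_out(camera, thing): "region" (400x640 bool, what is visible of it) and "uv" ([column, row] in pixels, amid what is visible of it).
The state is a dict: "time_s": time; "joints": joint angles; "joint_velocities": joint speeds; "effort": joint torques, N m; "tcp_pos": TCP position; "ee_rot": TCP orientation; "wrist_force": force on the tool from outside, world axes, zero at the start; "moment": the same for the moment, N m; "gripper_width": opening from 0.0 (shut) to 1.0 (fully open); "gripper_force": force on a finger pad.
Only numpy, scipy, OpenCV 4.12 (cv2) and the standard library are available. Lean on these libraries where they do the work, as an engineer would, in place of code of your own. Each camera call takes 0.05 s, during which the arm holds its last target. There are 200 camera calls.

### The job

Free the painted tile from its fixture: slide the orange-handled stop along the T-slot to the open end, lift it out and stand it upright on its foot in the blue tray, leaving the tile in place meanwhile. Then take the tile by its long edges and lay it, painted face up, in the middle of the terracotta kiln shelf without dropping it, leaving everything else where it is.

Things in the scene. Friction and masses are not known exactly. Their poses are not given: they have to be found in the camera images.
- rail: Fixed tile fixture: wooden board 250 x 200 x 12 mm carrying an aluminium T-slot rail (240 mm long, 50 wide, top 44 mm above the table). Origin: centre of the board's underside, on the table; z up. x runs along the slot to its OPEN end (x = +120 mm), roughly to the robot's left, within 20 degrees. A dark steel fence (64 mm high) closes the other end, x = -120 to -108 mm.
- slot_end (a point): The middle of the slot's mouth at the rail's open end, on the rail's top, 44 mm above the table; same axes as the fixture. The slot is 16 mm wide between lips 6 mm thick (38 to 44 mm above the table); the cavity under them is 36 mm wide and 12 mm high. Nothing blocks this end.
- stop_grip (a point): Loose stop, 0.25 to 0.5 kg, in the slot: centre of its orange upright grip, 36 mm (x) x 20 (y) x 46 tall, free to be pinched from above across y. z up, axes as the rail's. The point is 81 mm above the table when seated, 52 above the foot's underside, over the foot's middle. Friction is light. It cannot rise until the foot is wholly past the rail's end: this point over 30 mm beyond it.
- stop_foot (a point): Centre of the underside of the stop's foot, a steel plate 60 mm (x) x 32 (y) x 6 that hangs under the rail's lips with 3 mm vertical play and 2 mm at each side. Above it: a neck 12 mm wide and 9 high, then a dark body 60 x 46 x 14 mm that rests on the rail's top. The stop stands by itself on the foot.
- stop_lip (a point): Tip of the stop's dark lip (46 mm wide, 6 thick), 46 mm from the grip's centre towards the tile (-x). It reaches a few mm over the tile's end, 2 mm above it, and traps the tile.
- tile_center (a point): Painted border tile, loose, 0.1 to 0.2 kg, white with blue pattern: its centre. 110 mm (x, along the rail) x 64 (y) x 10 thick, z up, painted face up. It lies on 10 mm high cork pads on the rail, underside 54 mm above the table, and overhangs the rail by 7 mm at both long sides, so it can be pinched from above across y. Its end is 2 to 6 mm from the fence.
- tray_in (a point): Blue open tray, fixed, 150 mm (x) x 120 mm (y) outside, 30 mm high, walls 5 mm: centre of its inner floor, 5 mm above the table. Empty.
- shelf_top (a point): Terracotta kiln shelf, fixed, flat square slab 170 x 170 mm (edges along its x and y), 15 mm thick: centre of its top face, 15 mm above the table. Bare. The tray and the kiln shelf are on the robot's left and right, either way round.
- brush_grip (a point): Bystander: a flat paint brush, 160 mm long, lying on the fixture's wooden board beside the rail; point on its handle. Leave alone.
- paint_c (a point): Bystander: a small paint jar, 38 mm across, 45 mm high, standing on the fixture's wooden board on the other side of the rail; its centre. Leave alone.
- vase_c (a point): Bystander: a blue and white vase, 94 mm across, 178 mm high, behind the work area; its centre. Leave alone.
- bowl_rim (a point): Bystander: a blue bowl, 124 mm across, 55 mm high; centre of its mouth. Leave alone.
- cup_rim (a point): Bystander: a white cup, 68 mm across, 75 mm high; centre of its mouth. Leave alone.
- glaze_c (a point): Bystander: a glaze jar, 54 mm across, 85 mm high, with white cap; its centre. Leave alone.

How it is judged:
By the outcome, as a careful person would: the job done as asked, in the order asked, and still so for the second after the job is handed in, with the robot touching nothing.
It also fails if it takes over 61 s, if anything falls off the work surface, if the arm or the gripper's body presses on something with over 40 N, if the wrist force passes 120 N, or if a joint passes its speed limit or range.

## Working session

There is one attempt and no reset: what is moved stays moved. The work goes in short steps, Python scripts to look and compute and a shell command to move; the robot and the scene stay as the last step left them, time stands still between calls to the robot, and variables do not carry over. Pictures are saved under pics/ and viewed, at most 10 in all, crops included, and the job is handed in when it is done.

```bash
mkdir -p pics; cat > h.py <<'E'
import numpy as np, cv2, json
from station import r, vision
def cam(n):
    m=vision.camera_model(n); f=200/np.tan(np.radians(m["vertical_fov"])/2)
    K=np.array([[f,0,m["cx"]],[0,f,m["cy"]],[0,0,1]]); return m,K,np.array(m["distortion"],float)
def T(n,s):
    m=vision.camera_model(n)
    if "extrinsics" in m: return np.array(m["extrinsics"])
    A=np.eye(4);A[:3,:3]=s["ee_rot"];A[:3,3]=s["tcp_pos"]; return A@np.array(m["mount"])
def rays(n,uv):
    m,K,d=cam(n); p=cv2.undistortPoints(np.array(uv,float).reshape(-1,1,2),K,d).reshape(-1,2)
    return np.c_[p,np.ones(len(p))]
def world(n,uv,dep,s):   # depth-based
    A=T(n,s); return (rays(n,uv)*np.array(dep).reshape(-1,1))@A[:3,:3].T+A[:3,3]
def atz(n,uv,z,s):
    A=T(n,s); d=rays(n,uv)@A[:3,:3].T; return A[:3,3]+d*((z-A[2,3])/d[:,2:])
def region(n,g,dep,s):
    v,u=np.nonzero(g&(dep>0)); return world(n,np.c_[u,v],dep[v,u],s)
def save(n,p): cv2.imwrite("pics/"+n+".png",p[:,:,::-1])
E
python3 - <<'E'
from h import *
s=r.sense(); print(s["time_s"],s["ee_rot"],s["wrist_force"],r.nose_length)
for c in ["top","scene"]:
    p,d=vision.capture(c); save(c+"0",p)
    for t in ["rail","stop_grip","tile_center","tray_in","shelf_top","brush_grip","paint_c","vase_c","bowl_rim","cup_rim","glaze_c"]:
        if c=="scene" and t not in("stop_grip",): continue
        L=vision.cut_out(c,t)
        if not L: print(c,t,None); continue
        P=region(c,L[0]["region"],d,s)
        print(c,t,round(L[0]["conf"],2),np.round(L[0]["uv"]),len(P),np.median(P,0).round(3), np.percentile(P,[2,98],axis=0).round(3).tolist())
        np.save(f"{c}_{t}.npy",P)
print(T("wrist",s).round(3), vision.camera_model("wrist")["mount"])
E
```

```text
0.0 [[ 9.04761602e-01 -4.25917477e-01 -8.63514751e-04]
 [-4.25918343e-01 -9.04759291e-01 -2.04687200e-03]
 [ 9.05255665e-05  2.21971797e-03 -9.99997532e-01]] [ 0.87008295 -0.06450654 -0.10172984] 0.1822
top rail 0.67 [353. 127.] 427 [ 0.777 -0.068  0.083] [[0.76, -0.09, 0.019], [0.808, -0.046, 0.088]]
top stop_grip 0.74 [306. 231.] 495 [0.518 0.038 0.071] [[0.498, 0.005, 0.055], [0.541, 0.074, 0.106]]
top tile_center 0.89 [341. 228.] 1187 [ 0.514 -0.05   0.064] [[0.482, -0.103, 0.011], [0.549, 0.002, 0.069]]
top tray_in 0.76 [174. 226.] 2822 [0.515 0.392 0.006] [[0.442, 0.325, -0.0], [0.59, 0.452, 0.032]]
top shelf_top 0.59 [466. 242.] 4274 [ 0.489 -0.378  0.015] [[0.408, -0.461, 0.004], [0.572, -0.296, 0.019]]
top brush_grip 0.62 [314. 262.] 733 [0.437 0.017 0.03 ] [[0.418, -0.074, 0.025], [0.454, 0.076, 0.035]]
top paint_c 0.76 [315. 201.] 179 [0.587 0.019 0.056] [[0.572, 0.003, 0.023], [0.605, 0.036, 0.062]]
top vase_c 0.88 [397. 127.] 1316 [ 0.761 -0.189  0.12 ] [[0.73, -0.24, 0.011], [0.809, -0.153, 0.181]]
top bowl_rim 0.74 [249. 130.] 1769 [0.786 0.193 0.023] [[0.723, 0.131, -0.0], [0.834, 0.244, 0.057]]
top cup_rim 0.83 [309. 125.] 530 [0.796 0.041 0.035] [[0.752, 0.013, 0.002], [0.814, 0.067, 0.077]]
top glaze_c 0.62 [349. 127.] 421 [ 0.777 -0.068  0.083] [[0.76, -0.091, 0.025], [0.806, -0.045, 0.088]]
scene stop_grip 0.68 [286. 153.] 1233 [ 0.498 -0.365  0.013] [[0.411, -0.459, 0.001], [0.577, -0.292, 0.016]]
[[-0.426 -0.873 -0.238  0.331]
 [-0.905  0.411  0.11   0.536]
 [ 0.002  0.263 -0.965  0.384]
 [ 0.     0.     0.     1.   ]] [[ 4.51747387e-05 -9.64886826e-01 -2.62665969e-01  7.15459283e-02]
 [ 9.99999977e-01  9.89848074e-05 -1.91628932e-04 -8.47778949e-04]
 [ 2.10900172e-04 -2.62665954e-01  9.64886808e-01  1.96257317e-02]
 [ 0.00000000e+00  0.00000000e+00  0.00000000e+00  1.00000000e+00]]
```

```bash
python3 - <<'E'
from h import *
p=cv2.imread("pics/top0.png"); cv2.imwrite("pics/top0c.png",cv2.resize(p[90:340,130:530],(800,500),interpolation=cv2.INTER_CUBIC))
def rect(n,zlo,zhi):
    P=np.load(n); P=P[(P[:,2]>zlo)&(P[:,2]<zhi)]
    (c,w,a)=cv2.minAreaRect((P[:,:2]*1000).astype(np.float32)); print(n,np.round(c,1),np.round(w,1),round(a,1),P[:,2].mean().round(4),len(P))
rect("top_tile_center.npy",.058,.075); rect("top_stop_grip.npy",.095,.12); rect("top_stop_grip.npy",.05,.12);rect("top_tray_in.npy",.02,.05);rect("top_tray_in.npy",-.01,.05);rect("top_shelf_top.npy",.01,.025)
E
```

```text
top_tile_center.npy [512.6 -49.6] [112.6  64.1] 85.2 0.0642 1125
top_stop_grip.npy [521.1  48.3] [35.5 19.8] 84.1 0.1033 121
top_stop_grip.npy [518.6  41.1] [72.8 44.8] 88.3 0.0745 495
top_tray_in.npy [514.8 388.2] [122.9 149.3] 81.9 0.0285 497
top_tray_in.npy [516.6 393.8] [136.8 156.1] 81.7 0.0098 2822
top_shelf_top.npy [ 489.6 -379.5] [170.9 170. ] 85.7 0.0151 4092
```

View pics/top0c.png

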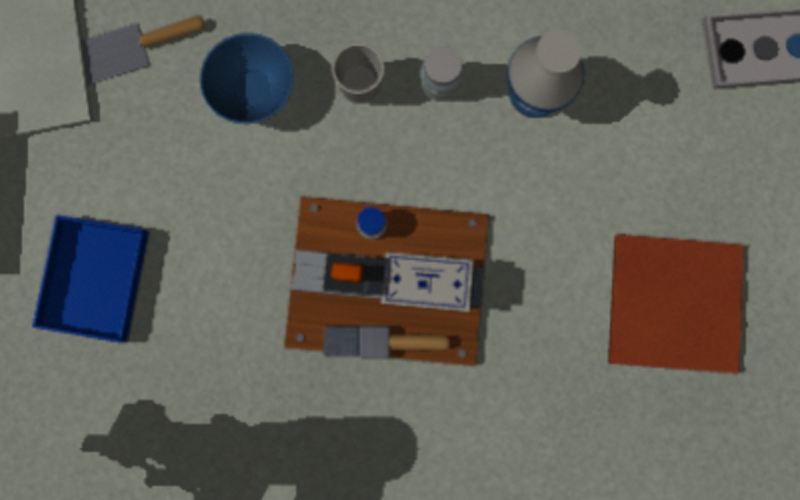

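The overhead crop shows the orange grip at crop (346,271), the tile at (428,281), the tray at left (92,278) and the shelf at right (677,304). The depth measurements agree with it.

```bash
cat >> h.py <<'E'
from scipy.spatial.transform import Rotation as R
def go(x,y,z,yaw):  # mm of TCP, yaw deg = world angle of tool y
    s=r.sense(); A=np.array(s["ee_rot"]); a=np.radians(yaw)
    Y=np.array([np.cos(a),np.sin(a),0]);Z=np.array([0,0,-1.]);B=np.c_[np.cross(Y,Z),Y,Z]
    d=A.T@(np.array([x,y,z])-1000*np.array(s["tcp_pos"])); w=R.from_matrix(A.T@B).as_rotvec(degrees=True)
    print("t",round(s["time_s"],2),"tcp",np.round(s["tcp_pos"],4),"shift",d.round(1),"turn",w.round(2),"F",np.round(s["wrist_force"],1))
E
python3 -c "
from h import *
go(521,48,370,175.2)"; python3 -m creep '[[1,0,0,0,0,0,0]]'
```

```text
t 0.7 tcp [0.2661 0.5655 0.4048] shift [451.  359.7  34.8] turn [-0.   0.  69.6] F [-0.3 -0.5 -0.7]
time_s: 0.78
tcp_pos: [0.2661, 0.5655, 0.4048]
ee_rot: [[0.905, -0.426, -0.0], [-0.426, -0.905, -0.0], [-0.0, 0.0, -1.0]]
wrist_force: [-0.1, 0.2, -0.4]
gripper_width: 0.999
gripper_force: 0.0
```

```bash
python3 -m creep '[[1,41,33,0,0,0,7],[1,82,65,0,0,0,14],[0.6,123,98,0,0,0,21],[0.3,164,131,5,0,0,28],[0.1,205,164,10,0,0,35],[0.1,240,192,15,0,0,42],[0.1,270,216,20,0,0,49],[0.1,290,232,25,0,0,53]]'
python3 -c "
from h import *
go(521,48,370,175.2)"
```

```text
time_s: 1.45
tcp_pos: [0.4129, 0.2653, 0.3856]
ee_rot: [[0.2, -0.98, 0.001], [-0.98, -0.2, 0.001], [-0.001, -0.001, -1.0]]
wrist_force: [0.6, -0.3, 0.1]
gripper_width: 0.632
gripper_force: 0.0
t 1.45 tcp [0.4129 0.2653 0.3856] shift [234.5 -62.5  15.4] turn [-0.07  0.06 16.34] F [ 0.6 -0.3  0.1]
```

```bash
python3 -m creep '[[0.1,35,-9,3,0,0,5],[0.1,75,-20,6,0,0,11],[0.1,115,-30,10,0,0,15],[0.1,155,-41,13,0,0,16.3],[0.1,195,-52,15,0,0,16.3],[0.1,225,-60,15,0,0,16.3],[0.1,225,-60,15,0,0,16.3],[0.1,225,-60,15,0,0,16.3]]'
cat > look.py <<'E'
from h import *
import sys
s=r.sense(); p,d=vision.capture("wrist"); save(sys.argv[1],p)
for t in sys.argv[2:]:
    L=vision.cut_out("wrist",t)
    if not L: print(t,None); continue
    P=region("wrist",L[0]["region"],d,s); np.save("w_"+t+".npy",P)
    print(t,round(L[0]["conf"],2),np.round(L[0]["uv"]),len(P),"zpct",np.percentile(P[:,2],[2,25,50,75,98]).round(3))
    m=np.percentile(P[:,2],90); Q=P[abs(P[:,2]-m)<.006]
    c,w,a=cv2.minAreaRect((Q[:,:2]*1000).astype(np.float32)); print("  top rect",np.round(c,1),np.round(w,1),round(a,1),"z",Q[:,2].mean().round(4))
go(521,48,370,175.2)
E
python3 look.py w1 stop_grip tile_center rail
```

```text
time_s: 2.12
tcp_pos: [0.5177, 0.0577, 0.3698]
ee_rot: [[-0.082, -0.997, -0.0], [-0.997, 0.082, -0.0], [0.0, 0.0, -1.0]]
wrist_force: [0.4, 0.0, 0.6]
gripper_width: 0.551
gripper_force: 0.0
stop_grip 0.57 [311. 168.] 4408 zpct [0.057 0.059 0.072 0.101 0.105]
  top rect [520.9  48.3] [35.4 19.7] 84.4 z 0.1038
tile_center 0.56 [312.  59.] 10034 zpct [0.063 0.064 0.064 0.065 0.066]
  top rect [512.8 -45.5] [100.9  64.9] 84.9 z 0.0645
rail 0.75 [275. 119.] 26184 zpct [0.011 0.012 0.012 0.013 0.045]
  top rect [517.3   6.8] [237.7 201.2] 85.2 z 0.0124
t 2.32 tcp [0.5169 0.0601 0.3702] shift [11.8 -5.   0.2] turn [-0.01  0.01  0.4 ] F [-0.4  0.9  0.4]
```

View pics/w1.png

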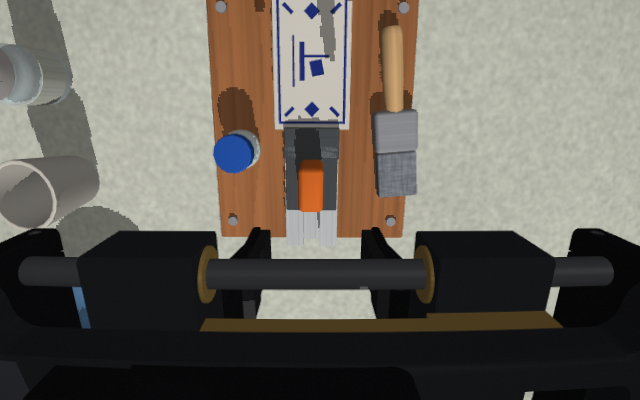

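The wrist view shows the orange grip at pixel (311,185), the tile above it and the jar and brush clear of the fingers' path. I'll align and go down.

```bash
python3 -m creep '[[0.1,11.8,-5,10,0,0,0.5],[0.1,11.8,-5,40,0,0,0.5],[0.1,11.8,-5,65,0,0,0.5],[0.1,11.8,-5,85,0,0,0.5],[0.1,11.8,-5,90,0,0,0.5],[0.1,11.8,-5,90,0,0,0.5],[0.1,11.8,-5,90,0,0,0.5]]'
python3 -c "
from h import *
go(520.9,48.3,247,175.1)"
```

```text
time_s: 2.9
tcp_pos: [0.5217, 0.048, 0.281]
ee_rot: [[-0.085, -0.996, 0.001], [-0.996, 0.085, 0.0], [-0.0, -0.001, -1.0]]
wrist_force: [-0.3, -1.2, 0.0]
gripper_width: 0.551
gripper_force: 0.0
t 2.9 tcp [0.5217 0.048  0.281 ] shift [-0.3  0.9 34. ] turn [-0.08  0.01  0.01] F [-0.3 -1.2  0. ]
```

```bash
python3 -m creep '[[0.1,0,0.8,12,0,0,0],[0.1,0,0.8,24,0,0,0],[0.1,0,0.8,34,0,0,0],[0.1,0,0.8,34,0,0,0],[-0.3,0,0.8,34,0,0,0],[-0.6,0,0.8,34,0,0,0],[-0.6,0,0.8,34,0,0,0],[-0.6,0,0.8,34,0,0,0]]'
python3 -m creep '[[-0.7,0,0,0,0,0,0],[-0.7,0,0,0,0,0,0],[-0.7,0,0,0,0,0,0],[-0.7,0,0,0,0,0,0]]'
```

```text
time_s: 3.57
tcp_pos: [0.5208, 0.0472, 0.2468]
ee_rot: [[-0.087, -0.996, 0.001], [-0.996, 0.087, 0.0], [-0.001, -0.001, -1.0]]
wrist_force: [0.4, -0.2, -0.8]
gripper_width: 0.333
gripper_force: 0.0
time_s: 3.9
tcp_pos: [0.5207, 0.0472, 0.2465]
ee_rot: [[-0.087, -0.996, 0.001], [-0.996, 0.087, 0.0], [-0.0, -0.001, -1.0]]
wrist_force: [0.8, -0.1, 3.0]
gripper_width: 0.225
gripper_force: 30.0
```

```bash
python3 -m creep '[[-0.8,0,0,-1.2,0,0,0],[-0.8,-4,0,-1.2,0,0,0],[-0.8,-9,0,-1.2,0,0,0],[-0.8,-15,0,-1.2,0,0,0],[-0.8,-21,0,-1.2,0,0,0],[-0.8,-27,0,-1.2,0,0,0],[-0.8,-30,0,-1.2,0,0,0],[-0.8,-30,0,-1.2,0,0,0]]'; python3 -c "
from h import *
go(520.9+0.085*118,48.3+.9964*118,248,175.1)"
```

```text
time_s: 4.57
tcp_pos: [0.5233, 0.078, 0.2472]
ee_rot: [[-0.086, -0.996, 0.0], [-0.996, 0.086, 0.0], [-0.0, -0.0, -1.0]]
wrist_force: [0.3, -0.1, -3.6]
gripper_width: 0.228
gripper_force: 30.0
t 4.57 tcp [0.5233 0.078  0.2472] shift [-88.2  -0.1  -0.8] turn [-0.01  0.01 -0.03] F [ 0.3 -0.1 -3.6]
```

```bash
python3 -m creep '[[-0.8,-6,0,0,0,0,0],[-0.8,-14,0,0,0,0,0],[-0.8,-23,0,0,0,0,0],[-0.8,-32,0,0,0,0,0],[-0.8,-41,0,0,0,0,0],[-0.8,-48,0,0,0,0,0],[-0.8,-50,0,0,0,0,0],[-0.8,-50,0,0,0,0,0]]'; python3 -m creep '[[-0.8,-6,0,0,0,0,0],[-0.8,-14,0,0,0,0,0],[-0.8,-23,0,0,0,0,0],[-0.8,-32,0,0,0,0,0],[-0.8,-40,0,0,0,0,0],[-0.8,-43,0,0,0,0,0],[-0.8,-43,0,0,0,0,0]]';python3 look.py w2 tile_center stop_grip rail
```

```text
time_s: 5.23
tcp_pos: [0.5275, 0.1277, 0.2472]
ee_rot: [[-0.086, -0.996, 0.0], [-0.996, 0.086, 0.0], [-0.0, -0.0, -1.0]]
wrist_force: [0.7, -0.1, -3.6]
gripper_width: 0.226
gripper_force: 30.0
time_s: 5.82
tcp_pos: [0.5314, 0.1707, 0.2472]
ee_rot: [[-0.086, -0.996, 0.0], [-0.996, 0.086, 0.0], [-0.0, -0.0, -1.0]]
wrist_force: [-0.7, -0.3, -3.8]
gripper_width: 0.226
gripper_force: 30.0
tile_center None
stop_grip 0.84 [315. 210.] 8801 zpct [0.059 0.073 0.073 0.096 0.106]
  top rect [531.8 171.3] [35.2 19.8] 85.2 z 0.1042
rail 0.78 [308.  78.] 42398 zpct [0.011 0.012 0.013 0.027 0.045]
  top rect [524.4  83.1] [73.  50.6] 85.0 z 0.0443
t 6.02 tcp [0.5311 0.1694 0.2471] shift [ 121.8   -0.5 -122.8] turn [ 0.03 -0.02 -0.22] F [ 0.3  0.  -3.8]
```

View pics/w2.png

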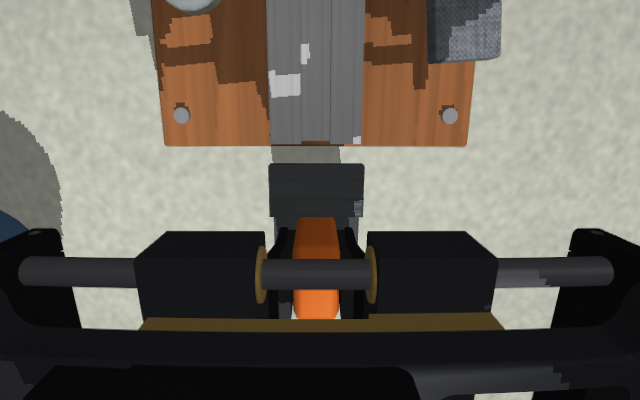

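The wrist view shows the lip's edge (row 164) separated from the rail end (row 146), so the stop is clear of the rail. Next I lift it and carry it to the tray.

```bash
python3 -m creep '[[-0.8,0,0,-6,0,0,0],[-0.8,0,0,-16,0,0,0],[-0.8,0,0,-28,0,0,0],[-0.8,0,0,-40,0,0,0],[-0.8,0,0,-52,0,0,0],[-0.8,-8,0,-58,0,0,0],[-0.8,-25,0,-60,0,0,0],[-0.8,-45,0,-60,0,0,0]]'; python3 -c "
from h import *
go(515,389,307,172)"
```

```text
time_s: 6.68
tcp_pos: [0.5353, 0.2151, 0.3086]
ee_rot: [[-0.089, -0.996, 0.002], [-0.996, 0.089, 0.001], [-0.002, -0.002, -1.0]]
wrist_force: [0.3, 0.6, -3.9]
gripper_width: 0.227
gripper_force: 30.0
t 6.68 tcp [0.5353 0.2151 0.3086] shift [-171.4   35.7    1.8] turn [-0.09  0.1   2.91] F [ 0.3  0.6 -3.9]
```

```bash
python3 -m creep '[[-0.8,-20,4,0,0,0,1],[-0.8,-45,9,0,0,0,2],[-0.8,-70,14,0,0,0,3],[-0.8,-95,20,0,0,0,3],[-0.8,-120,25,0,0,0,3],[-0.8,-145,30,0,0,0,3],[-0.8,-162,34,0,0,0,3],[-0.8,-170,35.5,0,0,0,3]]';python3 -m creep '[[-0.8,0,0,0,0,0,0],[-0.8,0,0,0,0,0,0]]'; python3 -c "
from h import *
s=r.sense()
p,d=vision.capture('wrist');save('w3',p)
L=vision.cut_out('wrist','tray_in');P=region('wrist',L[0]['region'],d,s);print(L[0]['conf'],np.percentile(P,[2,50,98],axis=0).round(3))
Q=P[(P[:,2]>.026)&(P[:,2]<.034)];print(cv2.minAreaRect((Q[:,:2]*1000).astype(np.float32)))
go(515,389,222,172)"
```

```text
time_s: 7.35
tcp_pos: [0.5138, 0.3901, 0.3067]
ee_rot: [[-0.137, -0.991, 0.0], [-0.991, 0.137, 0.0], [-0.0, -0.0, -1.0]]
wrist_force: [1.2, 0.3, -3.7]
gripper_width: 0.229
gripper_force: 30.0
time_s: 7.52
tcp_pos: [0.5143, 0.3869, 0.3068]
ee_rot: [[-0.139, -0.99, -0.001], [-0.99, 0.139, -0.001], [0.001, 0.001, -1.0]]
wrist_force: [0.3, -0.1, -3.9]
gripper_width: 0.23
gripper_force: 30.0
0.8 [[0.438 0.325 0.004]
 [0.509 0.36  0.006]
 [0.587 0.43  0.031]]
((512.0529174804688, 372.68658447265625), (87.7863998413086, 151.14634704589844), 81.53776550292969)
t 7.62 tcp [0.5147 0.3859 0.3071] shift [-3.2  0.1 85.1] turn [ 0.04 -0.06 -0.06] F [ 1.  -0.4 -4.4]
```

View pics/w3.png

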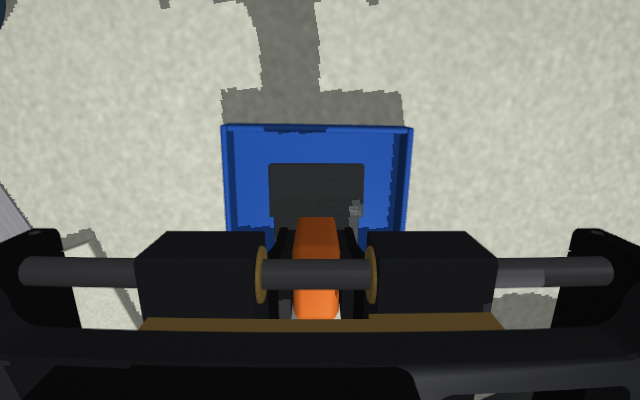

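The stop hangs inside the tray outline (blue rim, columns 222–412, far edge at row 127). Now lowering.

```bash
python3 -m creep '[[-0.8,-3,0,8,0,0,0],[-0.8,-3,0,22,0,0,0],[-0.8,-3,0,38,0,0,0],[-0.8,-3,0,54,0,0,0],[-0.8,-3,0,68,0,0,0],[-0.8,-3,0,76,0,0,0],[-0.8,-3,0,80,0,0,0],[-0.8,-3,0,80,0,0,0]]';python3 -m creep '[[-0.8,0,0,1,0,0,0],[-0.8,0,0,2,0,0,0],[-0.8,0,0,3,0,0,0],[-0.8,0,0,3,0,0,0]]'
```

```text
time_s: 8.28
tcp_pos: [0.5151, 0.3894, 0.2262]
ee_rot: [[-0.14, -0.99, -0.001], [-0.99, 0.14, -0.002], [0.002, 0.001, -1.0]]
wrist_force: [-0.9, -0.2, -4.3]
gripper_width: 0.224
gripper_force: 30.0
time_s: 8.62
tcp_pos: [0.5151, 0.39, 0.2248]
ee_rot: [[-0.139, -0.99, 0.001], [-0.99, 0.139, 0.001], [-0.001, -0.0, -1.0]]
wrist_force: [-0.3, -0.7, -4.2]
gripper_width: 0.23
gripper_force: 30.0
```

```bash
python3 -m creep '[[-0.8,0,0,0.7,0,0,0],[-0.8,0,0,1.4,0,0,0],[-0.8,0,0,2.1,0,0,0],[-0.8,0,0,2.1,0,0,0]]';python3 -m creep '[[-0.8,0,0,0.4,0,0,0],[-0.8,0,0,0.4,0,0,0]]'
```

```text
time_s: 8.95
tcp_pos: [0.5151, 0.39, 0.2226]
ee_rot: [[-0.139, -0.99, 0.0], [-0.99, 0.139, 0.0], [-0.0, -0.0, -1.0]]
wrist_force: [-1.7, -0.6, -1.2]
gripper_width: 0.229
gripper_force: 30.0
time_s: 9.12
tcp_pos: [0.5151, 0.39, 0.2226]
ee_rot: [[-0.139, -0.99, 0.001], [-0.99, 0.139, 0.0], [-0.0, -0.001, -1.0]]
wrist_force: [-2.0, -1.5, 1.7]
gripper_width: 0.227
gripper_force: 30.0
```

Contact: release slowly and rise.

```bash
python3 -m creep '[[-0.5,0,0,0,0,0,0],[-0.4,0,0,0,0,0,0],[-0.2,0,0,0,0,0,0],[0,0,0,0,0,0,0],[0,0,0,0,0,0,0],[0,0,0,-8,0,0,0],[0,0,0,-25,0,0,0],[0,0,0,-45,0,0,0]]';python3 -m creep '[[0,0,0,-30,0,0,0],[0,0,0,-60,0,0,0],[0,0,0,-85,0,0,0],[0.4,0,0,-90,0,0,0],[1,0,0,-90,0,0,0],[1,0,0,-90,0,0,0]]'
python3 -c "
from h import *
s=r.sense();p,d=vision.capture('wrist');save('w4',p)
L=vision.cut_out('wrist','stop_grip')
if L: P=region('wrist',L[0]['region'],d,s);print(L[0]['conf'],np.percentile(P,[2,50,98],axis=0).round(3))
go(512.7,-48,370,175)"
```

```text
time_s: 9.78
tcp_pos: [0.5148, 0.3897, 0.2664]
ee_rot: [[-0.139, -0.99, -0.002], [-0.99, 0.139, -0.002], [0.003, 0.002, -1.0]]
wrist_force: [-0.4, 0.2, -0.1]
gripper_width: 0.493
gripper_force: 0.0
time_s: 10.28
tcp_pos: [0.5147, 0.3896, 0.3567]
ee_rot: [[-0.14, -0.99, -0.001], [-0.99, 0.14, 0.0], [-0.0, 0.001, -1.0]]
wrist_force: [-0.3, -0.2, -0.8]
gripper_width: 0.647
gripper_force: 0.0
0.81 [[0.49  0.347 0.033]
 [0.513 0.377 0.048]
 [0.538 0.418 0.081]]
t 10.38 tcp [0.5147 0.3896 0.3551] shift [433.6 -59.  -13.9] turn [ 0.12 -0.14 -3.02] F [-0.4  0.2  0.3]
```

View pics/w4.png

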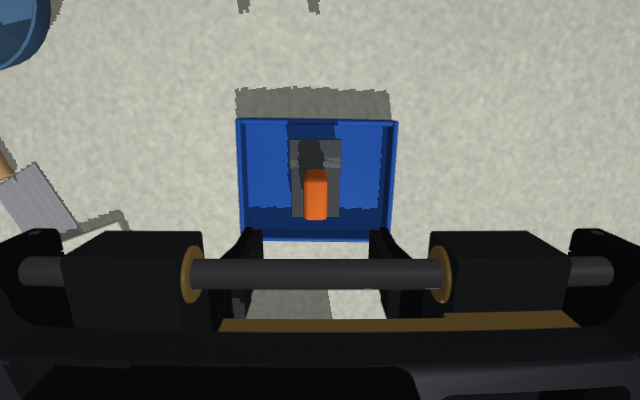

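The stop stands upright on its foot in the tray, with the grip at (315,195) and its top at 81 mm. On to the tile.

```bash
python3 -m creep '[[1,30,-4,-2,0,0,-1],[1,70,-9,-5,0,0,-2],[1,110,-15,-8,0,0,-3],[1,150,-20,-12,0,0,-3],[1,190,-26,-14,0,0,-3],[1,230,-31,-14,0,0,-3],[1,270,-36,-14,0,0,-3],[1,305,-41,-14,0,0,-3]]'; python3 -m creep '[[1,35,0,0,0,0,0],[1,55,0,0,0,0,0],[1,60,0,0,0,0,0],[1,60,0,0,0,0,0],[1,60,0,0,0,0,0]]'; python3 look.py w5 tile_center paint_c brush_grip; python3 -c "
from h import *
go(512.7,-48,232,175)"
```

```text
time_s: 11.05
tcp_pos: [0.5123, 0.0799, 0.3694]
ee_rot: [[-0.087, -0.996, -0.003], [-0.996, 0.087, -0.001], [0.002, 0.003, -1.0]]
wrist_force: [0.2, 0.1, -0.1]
gripper_width: 1.0
gripper_force: 0.0
time_s: 11.47
tcp_pos: [0.5081, 0.0226, 0.37]
ee_rot: [[-0.087, -0.996, -0.001], [-0.996, 0.087, -0.0], [0.0, 0.001, -1.0]]
wrist_force: [0.1, 0.9, -0.3]
gripper_width: 1.0
gripper_force: 0.0
tile_center 0.87 [302. 101.] 10230 zpct [0.063 0.064 0.064 0.065 0.066]
  top rect [512.4 -50. ] [109.9  64.4] 85.3 z 0.0644
paint_c 0.59 [231. 189.] 1565 zpct [0.015 0.034 0.057 0.058 0.059]
  top rect [589.1  20.7] [33.5 33.5] 39.2 z 0.0572
brush_grip 0.59 [384. 168.] 5063 zpct [0.019 0.03  0.031 0.032 0.033]
  top rect [4.369e+02 4.000e-01] [ 42.3 159.8] 0.7 z 0.0309
t 11.67 tcp [0.5082 0.0235 0.3705] shift [-25.5 -10.7   0.5] turn [ 0.02 -0.01 -0.1 ] F [-0.5  0.4 -0.3]
t 11.67 tcp [0.5082 0.0235 0.3705] shift [ 70.8 -10.7 138.5] turn [ 0.02 -0.01  0.1 ] F [-0.5  0.4 -0.3]
```

View pics/w5.png

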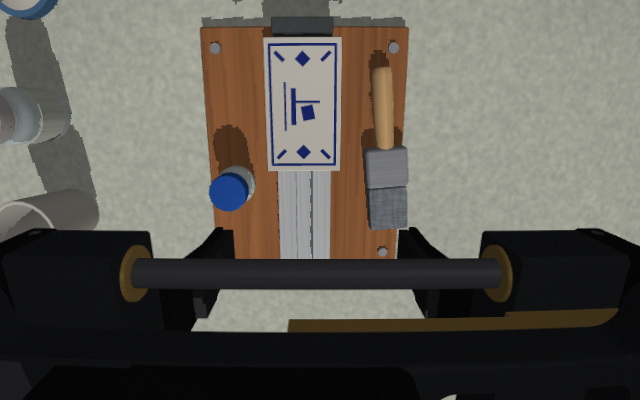

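The tile is still against the fence, at columns 264–341 and rows 37–170, with its centre at (512.4, −49.9) mm. Approaching to pinch it, with the fingertips about 1.5 mm above the underside level.

```bash
python3 -m creep '[[1,20,-3,5,0,0,0],[1,45,-7,20,0,0,0],[1,65,-10,40,0,0,0],[1,73,-10.7,60,0,0,0],[1,73,-10.7,80,0,0,0],[1,73,-10.7,95,0,0,0],[1,73,-10.7,100,0,0,0],[1,73,-10.7,100,0,0,0]]'; python3 -c "
from h import *
go(512.4,-49.9,238,175.2)"
```

```text
time_s: 12.33
tcp_pos: [0.5122, -0.0507, 0.2695]
ee_rot: [[-0.086, -0.996, -0.003], [-0.996, 0.086, -0.001], [0.001, 0.003, -1.0]]
wrist_force: [-0.2, -0.3, 0.1]
gripper_width: 0.998
gripper_force: 0.0
t 12.33 tcp [ 0.5122 -0.0507  0.2695] shift [-0.8 -0.3 31.5] turn [ 0.18 -0.05 -0.14] F [-0.2 -0.3  0.1]
```

```bash
python3 -m creep '[[1,0,-0.3,8,0,0,0],[1,0,-0.3,18,0,0,0],[1,0,-0.3,26,0,0,0],[1,0,-0.3,31,0,0,0],[1,0,-0.3,31.5,0,0,0],[1,0,-0.3,31.5,0,0,0]]'; python3 -c "
from h import *
go(512.4,-49.9,238,175.2)"
```

```text
time_s: 12.83
tcp_pos: [0.5126, -0.0513, 0.2389]
ee_rot: [[-0.087, -0.996, -0.001], [-0.996, 0.087, -0.0], [0.0, 0.001, -1.0]]
wrist_force: [-0.0, -1.0, 0.5]
gripper_width: 1.001
gripper_force: 0.0
t 12.83 tcp [ 0.5126 -0.0513  0.2389] shift [-1.3  0.3  0.9] turn [ 0.04 -0.02 -0.19] F [-0.  -1.   0.5]
```

```bash
python3 -m creep '[[0.8,-1,0.2,1,0,0,0],[0.6,-1,0.2,1,0,0,0],[0.5,-1,0.2,1,0,0,0],[0.4,-1,0.2,1,0,0,0],[0.3,-1,0.2,1,0,0,0],[0.3,-1,0.2,1,0,0,0],[0.3,-1,0.2,1,0,0,0],[0.3,-1,0.2,1,0,0,0]]'; python3 -m creep '[[0.3,0,0,-1,0,0,0],[0.3,0,0,-3,0,0,0],[0.3,0,0,-5,0,0,0],[0.3,0,0,-5,0,0,0]]'
```

```text
time_s: 13.5
tcp_pos: [0.5125, -0.0503, 0.2385]
ee_rot: [[-0.087, -0.996, 0.0], [-0.996, 0.087, 0.0], [-0.0, -0.0, -1.0]]
wrist_force: [-0.3, 0.9, 2.7]
gripper_width: 0.734
gripper_force: 30.0
time_s: 13.83
tcp_pos: [0.5125, -0.0503, 0.2435]
ee_rot: [[-0.087, -0.996, 0.0], [-0.996, 0.087, 0.0], [-0.0, -0.0, -1.0]]
wrist_force: [-0.4, 0.8, -1.0]
gripper_width: 0.73
gripper_force: 30.0
```

```bash
python3 -m creep '[[0.3,0,0,-6,0,0,0],[0.3,0,0,-14,0,0,0],[0.3,0,0,-24,0,0,0],[0.3,0,0,-34,0,0,0],[0.3,0,0,-44,0,0,0],[0.3,0,0,-54,0,0,0],[0.3,0,0,-60,0,0,0],[0.3,0,0,-60,0,0,0]]'; python3 -c "
from h import *
go(489.6,-379.5,303,175.7)"
```

```text
time_s: 14.5
tcp_pos: [0.5129, -0.0502, 0.3053]
ee_rot: [[-0.087, -0.996, 0.004], [-0.996, 0.087, 0.001], [-0.001, -0.004, -1.0]]
wrist_force: [0.9, -0.0, -2.7]
gripper_width: 0.733
gripper_force: 30.0
t 14.5 tcp [ 0.5129 -0.0502  0.3053] shift [330.1  -5.4   2. ] turn [-0.22  0.05 -0.68] F [ 0.9 -0.  -2.7]
```

```bash
python3 -m creep '[[0.3,15,0,0,0,0,-0.5],[0.3,40,0,0,0,0,-0.5],[0.3,65,-1,0,0,0,-0.5],[0.3,90,-1,0,0,0,-0.5],[0.3,115,-2,0,0,0,-0.5],[0.3,140,-2,0,0,0,-0.5],[0.3,165,-3,0,0,0,-0.5],[0.3,190,-3,0,0,0,-0.5]]'; python3 -m creep '[[0.3,25,0,0,0,0,0],[0.3,50,0,0,0,0,0],[0.3,75,-1,0,0,0,0],[0.3,100,-1,0,0,0,0],[0.3,120,-2,0,0,0,0],[0.3,133,-2,0,0,0,0],[0.3,137,-2,0,0,0,0],[0.3,137,-2,0,0,0,0]]'; python3 look.py w6 shelf_top tile_center; python3 -c "
from h import *
go(489.6,-379.5,203,175.7); print(r.sense()['joints'])"
```

```text
time_s: 15.17
tcp_pos: [0.4986, -0.2409, 0.3028]
ee_rot: [[-0.078, -0.997, -0.001], [-0.997, 0.078, 0.0], [-0.0, 0.001, -1.0]]
wrist_force: [-0.1, -0.2, -2.1]
gripper_width: 0.731
gripper_force: 30.0
time_s: 15.83
tcp_pos: [0.4898, -0.3771, 0.3026]
ee_rot: [[-0.08, -0.997, -0.001], [-0.997, 0.08, 0.001], [-0.001, 0.001, -1.0]]
wrist_force: [0.2, 1.6, -1.7]
gripper_width: 0.732
gripper_force: 30.0
shelf_top 0.68 [322. 130.] 18680 zpct [0.014 0.015 0.015 0.016 0.017]
  top rect [ 488.  -395.9] [138.6 171. ] 85.7 z 0.0154
tile_center 0.89 [318. 211.] 18801 zpct [0.127 0.128 0.128 0.129 0.13 ]
  top rect [ 489.3 -384.1] [95.1 64.6] 85.6 z 0.1285
t 15.98 tcp [ 0.4902 -0.3756  0.3031] shift [-424.7    2.2  -66.6] turn [0.03 0.03 0.35] F [ 0.6  0.5 -2. ]
t 15.98 tcp [ 0.4902 -0.3756  0.3031] shift [  4.    0.2 100.1] turn [ 0.03  0.03 -0.15] F [ 0.6  0.5 -2. ]
[-2.24651663e+01  2.62290667e+01 -8.43248380e+00 -2.33539041e-02
 -5.53765749e+01  1.80297828e+01]
```

View pics/w6.png

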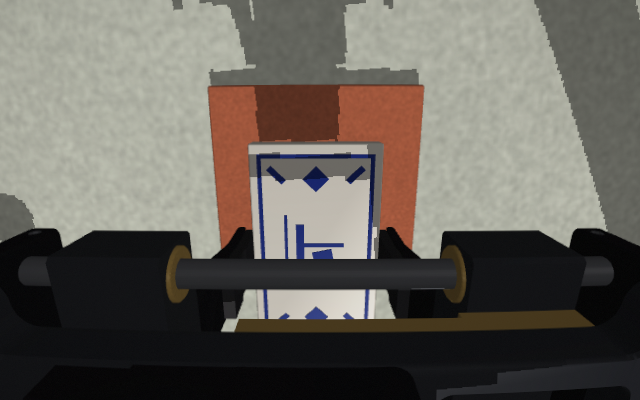

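The tile is level in the pads (columns 249–382, far end at row 145), over the shelf (columns 208–423, far edge at row 86). Lowering gently.

```bash
python3 -m creep '[[0.3,1,0,8,0,0,0],[0.3,3,0,22,0,0,0],[0.3,3.5,0,38,0,0,0],[0.3,3.5,0,54,0,0,0],[0.3,3.5,0,70,0,0,0],[0.3,3.5,0,84,0,0,0],[0.3,3.5,0,94,0,0,0],[0.3,3.5,0,99,0,0,0]]'; python3 -m creep '[[0.3,0,0,0,0,0,0],[0.3,0,0,0.5,0,0,0],[0.3,0,0,1,0,0,0],[0.3,0,0,1,0,0,0]]'
```

```text
time_s: 16.65
tcp_pos: [0.4896, -0.3792, 0.2024]
ee_rot: [[-0.078, -0.997, -0.003], [-0.997, 0.078, 0.001], [-0.001, 0.003, -1.0]]
wrist_force: [0.6, 0.1, -2.2]
gripper_width: 0.732
gripper_force: 30.0
time_s: 16.98
tcp_pos: [0.4901, -0.3801, 0.2042]
ee_rot: [[-0.078, -0.997, 0.002], [-0.997, 0.078, -0.001], [0.001, -0.002, -1.0]]
wrist_force: [0.2, -0.4, -2.7]
gripper_width: 0.731
gripper_force: 30.0
```

```bash
python3 -m creep '[[0.3,0,0,1,0,0,0],[0.3,0,0,2,0,0,0],[0.3,0,0,3,0,0,0],[0.3,0,0,3,0,0,0]]'; python3 -m creep '[[0.3,0,0,0.5,0,0,0],[0.3,0,0,1,0,0,0],[0.3,0,0,1,0,0,0]]';python3 -m creep '[[0.3,0,0,0.4,0,0,0],[0.3,0,0,0.8,0,0,0],[0.3,0,0,0.8,0,0,0]]'
```

```text
time_s: 17.32
tcp_pos: [0.4897, -0.38, 0.2002]
ee_rot: [[-0.079, -0.997, -0.0], [-0.997, 0.079, 0.0], [-0.0, 0.0, -1.0]]
wrist_force: [0.1, 0.8, -1.4]
gripper_width: 0.735
gripper_force: 30.0
time_s: 17.57
tcp_pos: [0.4899, -0.3801, 0.1996]
ee_rot: [[-0.078, -0.997, 0.0], [-0.997, 0.078, -0.0], [0.0, -0.0, -1.0]]
wrist_force: [-0.5, 0.8, 0.8]
gripper_width: 0.729
gripper_force: 30.0
time_s: 17.82
tcp_pos: [0.4899, -0.38, 0.1995]
ee_rot: [[-0.078, -0.997, 0.0], [-0.997, 0.078, -0.0], [0.0, -0.0, -1.0]]
wrist_force: [-2.7, 1.7, 4.8]
gripper_width: 0.729
gripper_force: 30.0
```

```bash
python3 -m creep '[[0.4,0,0,-0.6,0,0,0],[0.5,0,0,-0.6,0,0,0],[0.6,0,0,-0.6,0,0,0],[0.8,0,0,-0.6,0,0,0],[1,0,0,-0.6,0,0,0],[1,0,0,-0.6,0,0,0],[1,0,0,-0.6,0,0,0],[1,0,0,-0.6,0,0,0]]'; python3 -m creep '[[1,0,0,-6,0,0,0],[1,0,0,-20,0,0,0],[1,0,0,-50,0,0,0],[1,0,0,-85,0,0,0],[1,0,0,-120,0,0,0],[1,-40,0,-150,0,0,0],[1,-80,0,-170,0,0,0],[1,-80,0,-170,0,0,0]]'; python3 look.py w7 tile_center shelf_top; python3 - <<'E'
from h import *
s=r.sense();p,d=vision.capture("top");save("top1",p)
for t in ["stop_grip","brush_grip","paint_c"]:
    L=vision.cut_out("top",t)
    if L: print(t,L[0]["conf"],np.median(region("top",L[0]["region"],d,s),0).round(3))
cv2.imwrite("pics/top1c.png",cv2.resize(p[90:340,130:530,::-1],(800,500),interpolation=cv2.INTER_CUBIC))
E
```

```text
time_s: 18.48
tcp_pos: [0.4899, -0.38, 0.199]
ee_rot: [[-0.078, -0.997, -0.0], [-0.997, 0.078, -0.0], [0.0, 0.0, -1.0]]
wrist_force: [0.8, -0.1, -0.4]
gripper_width: 0.987
gripper_force: 0.0
time_s: 19.15
tcp_pos: [0.4964, -0.2978, 0.374]
ee_rot: [[-0.076, -0.997, 0.007], [-0.997, 0.076, -0.002], [0.002, -0.008, -1.0]]
wrist_force: [-0.4, -0.2, -0.2]
gripper_width: 0.998
gripper_force: 0.0
tile_center 0.87 [319.  90.] 7838 zpct [0.024 0.025 0.025 0.026 0.027]
  top rect [ 489.9 -379.8] [109.1  64.7] 85.8 z 0.0255
shelf_top 0.9 [356.  86.] 21873 zpct [0.014 0.015 0.015 0.016 0.017]
  top rect [ 489. -380.] [170.2 170.9] 85.5 z 0.0154
t 19.3 tcp [ 0.4961 -0.2995  0.3701] shift [-348.4    1.8   -0. ] turn [-0.11 -0.02  0.4 ] F [ 0.5 -0.1 -0.5]
stop_grip 0.89 [0.513 0.378 0.048]
brush_grip 0.58 [0.436 0.017 0.03 ]
paint_c 0.61 [0.587 0.019 0.056]
```

View pics/w7.png

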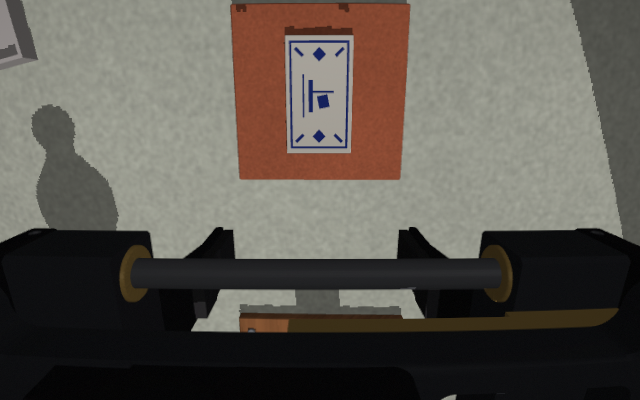

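View pics/top1c.png

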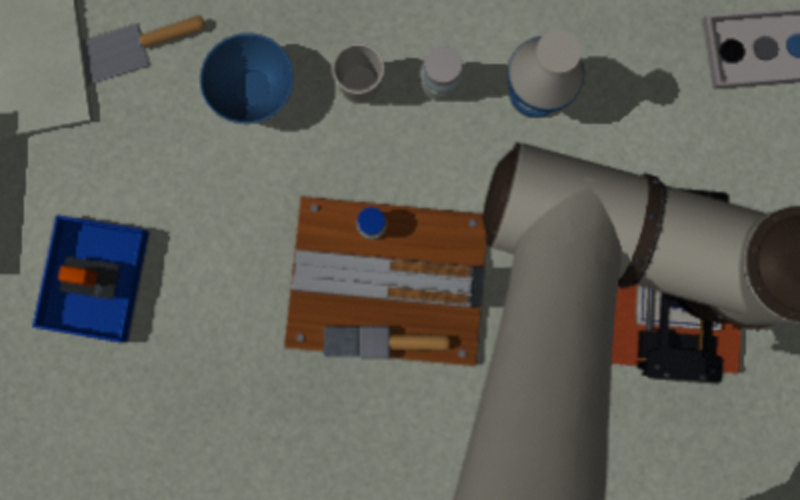

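The tile lies painted face up, within 1 mm of the shelf's centre (319,95 in the wrist picture). The stop stands in the tray (90,278 in the overhead crop) and the bystanders haven't moved.

```bash
python3 -c "
from station import r
print(r.finish_job())"
```

```text
the job is handed in; nothing more can be done
None
```

The job is done and handed in at about 19 s of the 61 s limit: the stop stands upright on its foot in the blue tray, and the tile lies painted face up within 1 mm of the kiln shelf's centre, with nothing else disturbed.

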